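# Set the interlocked isolator and selector on a bench switch box

## Robot

A 6-joint arm with a two-finger parallel gripper is mounted at the origin on the work surface. World frame = base frame: x ahead of the robot, y to its left, z up, the work surface at z = 0. Lengths are in m, angles in rad, forces in N, time in s.
With the tool pointing down it reaches from about 0.275 to 0.825 m from the base axis. Payload 5.2 kg.
Tool frame: the origin (TCP) lies between the finger pads; the fingertips stand 11 mm ahead of it and the grasp point (between the pads) lies 8 mm behind it; y points along the fingers, z is the direction in which the jaws open and shut, and the axes are right-handed (so a half turn about y gives the same grasp; the last joint's range is limited). The gripper opens to 93 mm and grips with 3 to 60 N. Pads are 15 mm wide; open, the fingers measure 128 mm over their backs; the gripper's body (75 mm by 188 mm) begins 65 mm behind the grasp point.
Start: joints at [1.105, 0.259, 1.535, -0, 1.348, -0.203], TCP at [0.143, 0.531, 0.23] pointing down, gripper open.
Joint ranges: [-3.14, 3.14], [-0.91, 2.08], [0.19, 2.58], [-1.22, 4.36], [0.22, 2.71], [-3.12, 3.12]. Speed limits (rad/s): [2.57, 2.57, 3.14, 3.14, 3.14, 3.14].

## Interface

Orientations are given as a unit quaternion [w, x, y, z].
In Python, from rig import manip gives the robot as it stands. The module is installed in compiled form; this text tells all that it offers.
- The arm moves only by the tool move_arm, never from a script. Its argument "targets" is a list of rows, each an object with "angular": the turn, a rotation vector about the tool's x, y, z in degrees, a list of three; "delta_pos": the shift along the tool's x, y, z in m, a list of three; "gripper": the closure in counts, from 0 (fully open) to 255 (shut). A call has 1 to 20 rows; each row is the pose to reach, as a shift and turn from the pose commanded when the call began, along the tool's axes at that moment; what a row does not reach only later rows make up. A row lasts 1/8 s, in which the tool goes at most 62.5 mm and 10.7 degrees, less where a joint would pass 70% of its speed; a pose out of reach is approached as far as the arm can. A call with a gripper value outside its range is refused whole. The fingers move at their own pace and stop on an object; the grip force is fixed at half the most. Time passes only in rows, so rows that repeat a pose let the fingers close. It gives the time, the measured TCP pose, the force and the opening at its end, in the units of the state.
- manip.get_obs(): the state, without advancing time (a new reading comes with each control period).
- manip.capture(name): name is "scene" or "top" or "wrist"; returns a dict with "color" (384x512x3 uint8, red, green, blue), "range_z" (384x512 float32, m along the optical axis (not along the pixel's ray), 0 where there is no reading), "mtx" (3x3 intrinsics, pixels), "view" (4x4, takes a point from world to camera coordinates); the wrist camera has in their place "tool_from_camera" (4x4, takes a point from camera to tool coordinates, whose origin is the TCP and whose axes are the tool frame's). Camera axes: x right, y up, looking along -z (the intrinsics and any distortion apply to the point x, -y, -z); pixel columns grow to the right and rows downward; lengths in m; the calibration is good to about 2 mm. The wrist camera is an equidistant fisheye: a pixel r from the principal point sees the ray r / f radians off the axis. A picture is of the moment at which its call begins: read the wrist's pose just before it.
- manip.sign_off(): hands the job in, once; it reports no verdict.
The state is a dict: "time": time; "q": joint angles; "qd": joint speeds; "effort": joint torques, N m; "position": TCP position; "ee_rot": TCP orientation; "wrist_force": force on the tool from outside, world axes, zero at the start; "moment": the same for the moment, N m; "grip_width": opening from 0.0 (shut) to 1.0 (fully open).
Only numpy, scipy, OpenCV 4.12 (cv2) and the standard library are available. Lean on these libraries where they do the work, as an engineer would, in place of code of your own. Each camera call takes 0.05 s, during which the arm holds its last target.

## Task

On the grey switch box, turn the red isolator handle clockwise (seen from above) until you feel it press on its sprung stop; the stop lies at a different angle each time and is not visible. Only then does the hidden interlock free the blue selector: turn that clockwise until it too is fully home on its stop, and let go. Never force a handle against a stop or the interlock (push at its grip with no more than about 15 N), and leave the other things on and around the box where they are.

Things in the scene. Friction and masses are not known exactly. Their poses are not given: they have to be found in the camera images.
- box: Grey steel switch box fixed to the bench, 220 x 270 x 60 mm (x, y, z); origin at the centre of its underside, z up; at yaw 0 its y axis points to the robot's left. Flat top 60 mm above the bench. The red isolator pivots on its +y half (x 0, y +60 mm), the blue selector on its -y half (x 0, y -60 mm). Interlock and stops are inside, unseen.
- isolator: Red crank: hub 42 mm across (top 77 mm above the bench), flat arm (top at 73 mm), upright black round post at its end. Origin on the vertical pivot axis, 63 mm above the bench. Turns clockwise seen from above, friction about 7 N at the post, stays where left. The stop comes 0.65 to 1.85 rad past the start, different each time. The stop is a spring: from first touch it adds 2 N per mm at the post.
- isolator_axis (a point): Point on the isolator's vertical pivot axis, at the top of its hub, 77 mm above the bench. How to feel the stop: 2 N or more at the post above the friction (7 N) means that it presses on the stop, and the spring is linear; over 10 N above the friction is too much. Let go there, it stays set: turned back by 4 degrees from first touch, it blocks the selector.
- isolator_grip (a point): Point on the centre line of the isolator's black post: post 18 mm in diameter, from 73 to 113 mm above the bench, 60 mm from the pivot axis; this point is 95 mm above the bench.
- selector_grip (a point): Point on the centre line of the selector's black post: post 18 mm in diameter, from 73 to 113 mm above the bench, 60 mm from the pivot axis; this point is 95 mm above the bench. The selector looks like the isolator but its hub and arm are blue, and its friction is about 5 N at the post.
- selector_axis (a point): Point on the selector's pivot axis (vertical), at the top of its hub, 77 mm above the bench.
- selector (a joint): Turn of the blue selector in rad, growing clockwise seen from above; 0 to 0.04 at the start. First touches its sprung stop at 1.40 (the stop then adds about 2 N per mm at the post, and it stays where left).
- selector_cam: Sector on the selector's shaft inside the box, hidden; it turns with the blue handle. Origin on the pivot axis, 28 mm above the bench. Until the isolator is set it runs against the isolator's cam after 2 to 5 degrees of play and is blocked rigidly; over 11 N above friction (5 N) at the selector's post is then too much. Once turned, it keeps the isolator from turning back.
- isolator_stop: Sprung buffer inside the box that stops the isolator, hidden; unloaded it always lies at the same place in the box, which tells nothing of where the handle will meet it; it gives under load, 0.33 mm per N.
- selector_stop: Sprung buffer inside the box that stops the selector, hidden; unloaded it always lies at the same place in the box.
- adapter: Bystander, leave alone: small brass coaxial adapter, 22 mm across, 28 mm high, standing on the box's top between the handles, off the centre towards the robot; origin at its underside
- probe_pod: Bystander, leave alone: flat dark red interface pod, 85 x 50 x 20 mm, on the bench beside the box; origin at its underside
- screwdriver: Bystander, leave alone: screwdriver about 160 mm long, lying beside the box; origin at its underside (handle to its -x)
- tape: Bystander, leave alone: yellow ring of tape, 70 mm across, 18 mm high, beyond the box; origin at its underside
- meter: Bystander, leave alone: yellow hand-held meter, 150 x 75 x 32 mm, lying beside the box; origin at its underside
- tray: Bystander, leave alone: blue parts tray, 90 x 130 x 25 mm, beyond the box; origin at its underside
- heatsink: Bystander, leave alone: finned aluminium heat sink, 50 x 50 x 26 mm, on the bench beside the box; origin at its underside

How it is judged:
By the outcome, as a careful person would: the job done as asked, in the order asked, and still so for the second after the job is handed in, with the robot touching nothing.
It also fails if it takes over 72 s, if anything falls off the work surface, if the arm or the gripper's body presses on something with over 40 N, if the wrist force passes 120 N, or if a joint passes its speed limit or range.

## Working session

There is one attempt and no reset: what is moved stays moved. The work goes in short steps, Python scripts to look and compute and a tool call to move; the robot and the scene stay as the last step left them, time stands still between calls to the robot, and variables do not carry over. Pictures are saved under pics/ and viewed, and the job is handed in when it is done.

Besides the shell and the picture viewer there is one more tool, called after "Request:" as a command line: name --argument value ..., lists and objects as JSON in quotes. move_arm: Moves the arm, as the interface text tells. Its arguments: {"type":"object","properties":{"targets":{"type":"array","items":{"type":"object","properties":{"angular":{"type":"array","items":{"type":"number"}},"delta_pos":{"type":"array","items":{"type":"number"}},"gripper":{"type":"number"}}}}},"required":["targets"]}

```bash
mkdir -p pics
cat > h.py <<'E'
import numpy as np, cv2
from rig import manip
def save(n,img): cv2.imwrite(f'pics/{n}.png',img[:,:,::-1])
def world(c,u,v,z=None):
    K=c['mtx'];V=np.array(c['view']);R=V[:3,:3];t=V[:3,3]
    d=np.array([(u-K[0,2])/K[0,0],-(v-K[1,2])/K[1,1],-1.0])
    o=-R.T@t; w=R.T@d
    if z is None: s=c['range_z'][int(round(v)),int(round(u))]
    else: s=(z-o[2])/w[2]
    return o+s*w
def px(c,p):
    K=c['mtx'];V=np.array(c['view']);q=V[:3,:3]@np.array(p)+V[:3,3]
    return K[0,0]*q[0]/-q[2]+K[0,2], K[1,1]*(-q[1])/-q[2]+K[1,2]
E
python3 - <<'E'
from h import *
import pickle
np.set_printoptions(precision=4,suppress=True)
for n in('top','scene'):
    c=manip.capture(n);pickle.dump(c,open(n+'.pkl','wb'));save(n+'0',c['color']);print(n,c['mtx'],c['view'],[k for k in c])
print(manip.get_obs())
E
```

```text
top [[408.9541   0.     257.3563]
 [  0.     408.9541 201.6068]
 [  0.       0.       1.    ]] [[ 0.0032 -0.9999 -0.0144 -0.0044]
 [ 0.9901  0.0011  0.1404 -0.6331]
 [-0.1404 -0.0147  0.99   -0.8506]
 [ 0.      0.      0.      1.    ]] ['color', 'range_z', 'mtx', 'view']
scene [[459.3436   0.     265.1479]
 [  0.     459.3436 182.4283]
 [  0.       0.       1.    ]] [[ 0.6074  0.7943 -0.0089 -0.3562]
 [-0.6525  0.5053  0.5647  0.3564]
 [ 0.4531 -0.3372  0.8252 -1.3307]
 [ 0.      0.      0.      1.    ]] ['color', 'range_z', 'mtx', 'view']
{'time': 0.1, 'q': array([ 1.1052,  0.2592,  1.536 , -0.    ,  1.348 , -0.2028]), 'qd': array([-0.001 , -0.0017, -0.0024,  0.0015, -0.0014,  0.0005]), 'effort': array([  0.003 , -43.82  , -28.4644,   0.0718,   0.0362,  -0.    ]), 'position': array([0.1426, 0.5307, 0.2289]), 'ee_rot': array([-0.7005,  0.7016, -0.0928,  0.0924]), 'wrist_force': array([ 0.5446, -0.7556, -0.0806]), 'moment': array([-0.0251,  0.0262,  0.023 ]), 'grip_width': 0.9984534688847717}
```

View pics/top0.png

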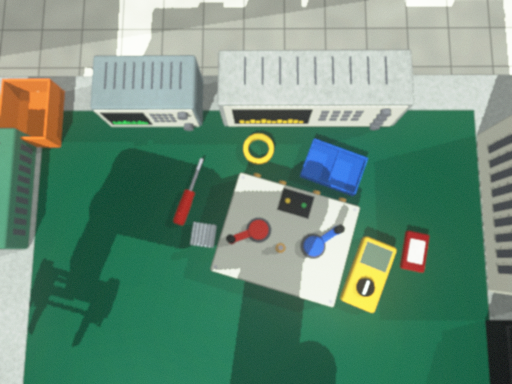

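View pics/scene0.png

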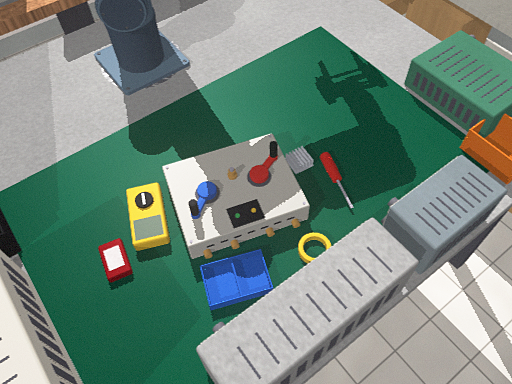

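```bash
cat > m.py <<'E'
from h import *
import pickle
np.set_printoptions(precision=4,suppress=True)
def cloud(c):
    h,w=c['range_z'].shape;K=c['mtx'];V=np.array(c['view']);R=V[:3,:3];t=V[:3,3]
    u,v=np.meshgrid(np.arange(w),np.arange(h));z=c['range_z']
    d=np.stack([(u-K[0,2])/K[0,0]*z,-(v-K[1,2])/K[1,1]*z,-z],-1)
    return (d-t)@R
if __name__=='__main__':
  for n in('top','scene'):
    c=pickle.load(open(n+'.pkl','rb'));P=cloud(c);h=cv2.cvtColor(c['color'],cv2.COLOR_RGB2HSV);H,S,Vv=h[...,0].astype(int),h[...,1],h[...,2]
    # box top
    m=(abs(P[...,2]-.06)<.008)&(S<60)&(abs(P[...,0]-.53)<.25)&(c['range_z']>0)
    nl,L,st,_=cv2.connectedComponentsWithStats(m.astype(np.uint8));k=1+np.argmax(st[1:,4]);m=L==k
    q=P[m];rect=cv2.minAreaRect(q[:,:2].astype(np.float32));print(n,'boxtop z',np.median(q[:,2]),rect)
    cx,cy=rect[0]
    near=(np.hypot(P[...,0]-cx,P[...,1]-cy)<.16)
    red=near&((H<8)|(H>172))&(S>120)&(P[...,2]>.064)
    blue=near&(H>100)&(H<128)&(S>110)&(P[...,2]>.064)
    dark=near&(Vv<70)&(P[...,2]>.066)
    for nm,mm in(('red',red),('blue',blue),('dark',dark)):
        nl,L,st,ce=cv2.connectedComponentsWithStats(mm.astype(np.uint8))
        for k in range(1,nl):
            if st[k,4]>8:
                q=P[L==k];print(nm,st[k],ce[k],q.mean(0),'zmax',np.percentile(q[:,2],[50,95]))
                top=q[q[:,2]>np.percentile(q[:,2],95)-.006]; print('   top',len(top),top.mean(0),cv2.minEnclosingCircle(top[:,:2].astype(np.float32)))
    if n=='top':
        crop=c['color'][150:330,180:400];cv2.imwrite('pics/crop.png',cv2.resize(crop,None,fx=3.6,fy=3.3,interpolation=cv2.INTER_CUBIC)[:,:,::-1])
E
python3 m.py
```

```text
top boxtop z 0.05899408997854657 ((0.5541765689849854, -0.06298865377902985), (0.27031978964805603, 0.22006608545780182), 73.62495422363281)
red [234 220  34  21 409] [253.7482 230.7873] [0.567  0.0038 0.0772] zmax [0.0752 0.0786]
   top 329 [ 0.5689 -0.001   0.0787] ((0.5478006601333618, -2.546074711062829e-06), 0.0435786172747612)
blue [304 229  33  27 428] [316.9977 242.9416] [ 0.542  -0.1273  0.079 ] zmax [0.0753 0.0783]
   top 367 [ 0.5396 -0.1239  0.0804] ((0.5349733829498291, -0.09144626557826996), 0.08022446185350418)
dark [335 227   4   5  11] [336.1818 228.8182] [ 0.5694 -0.163   0.105 ] zmax [0.1083 0.1128]
   top 6 [ 0.5702 -0.1633  0.111 ] ((0.5694917440414429, -0.1644386351108551), 0.0032098903320729733)
dark [227 235   8   8  41] [230.3659 238.561 ] [0.5489 0.0497 0.1113] zmax [0.1114 0.1141]
   top 39 [0.5491 0.05   0.1116] ((0.5481328964233398, 0.05053257942199707), 0.007297859061509371)
scene boxtop z 0.05986730020438326 ((0.5564156770706177, -0.06375408172607422), (0.26977869868278503, 0.22303679585456848), 73.703857421875)
red [250 155  28  28 370] [261.4405 170.4919] [0.5719 0.0018 0.0749] zmax [0.0757 0.0792]
   top 276 [ 0.5725 -0.0021  0.0765] ((0.5690180063247681, 0.011468855664134026), 0.039456967264413834)
blue [191 181  26  38 391] [204.6547 194.6854] [ 0.5489 -0.1321  0.0756] zmax [0.076  0.0791]
   top 304 [ 0.5452 -0.128   0.077 ] ((0.5519542098045349, -0.14335519075393677), 0.04469743371009827)
dark [270 141   7  17 106] [273.0377 149.0849] [0.5558 0.0464 0.0995] zmax [0.1018 0.1137]
   top 43 [0.5539 0.0483 0.112 ] ((0.5529199838638306, 0.04980792850255966), 0.009340010583400726)
dark [189 200  10  16  89] [193.6742 208.6067] [ 0.5776 -0.1742  0.0982] zmax [0.0998 0.1136]
   top 28 [ 0.575  -0.1732  0.1116] ((0.5735259652137756, -0.1723036915063858), 0.008113122545182705)
```

Run:
```python
from h import *
import pickle
c=pickle.load(open('top.pkl','rb'))
cv2.imwrite('pics/crop1.png',cv2.resize(c['color'][165:315,200:375],None,fx=4,fy=4,interpolation=cv2.INTER_CUBIC)[:,:,::-1])
```

```text
(no output)
```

View pics/crop1.png

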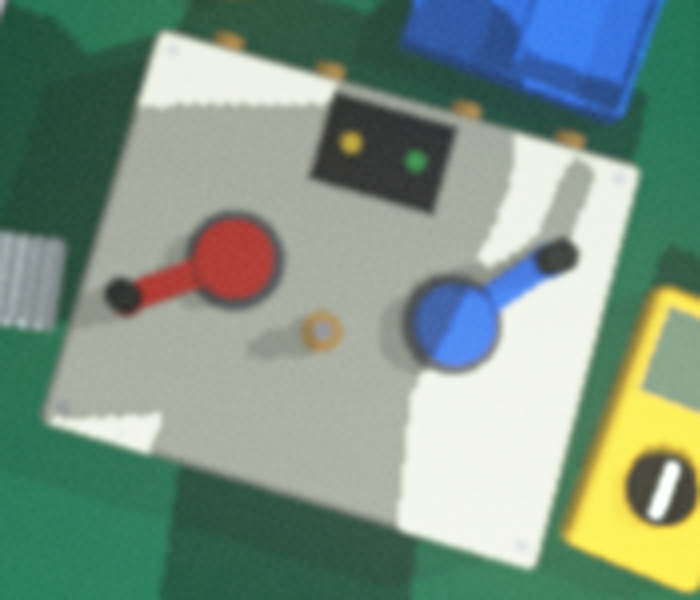

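```bash
cat >> h.py <<'E'
from scipy.spatial.transform import Rotation as Ro
def rot(q): return Ro.from_quat([q[1],q[2],q[3],q[0]]).as_matrix()
E
python3 - <<'E'
from h import *
import pickle
np.set_printoptions(precision=4,suppress=True)
R=rot(manip.get_obs()['ee_rot']);print(R)
c=pickle.load(open('top.pkl','rb'));s=pickle.load(open('scene.pkl','rb'))
th=np.deg2rad(73.66);b=np.array([.555,-.0634]);ya=np.array([np.cos(th),np.sin(th)])
I=b+.06*ya;S=b-.06*ya;print(I,S)
for n,p in(('I',[*I,.077]),('S',[*S,.077]),('ip',[.551,.0495,.113]),('sp',[.5735,-.17,.113])):
  print(n,px(c,p),px(s,p))
for u,v,z in((258.7,230,.077),(313.3,246,.077),(230.7,238.8,.113),(339,229.3,.113)): print(world(c,u,v,z))
cv2.imwrite('pics/sc1.png',cv2.resize(s['color'][125:260,150:325],None,fx=4,fy=4,interpolation=cv2.INTER_CUBIC)[:,:,::-1])
E
```

```text
[[ 0.9657 -0.0007  0.2597]
 [-0.2597 -0.0014  0.9657]
 [-0.0003 -1.     -0.0016]]
[ 0.5719 -0.0058] [ 0.5381 -0.121 ]
I (np.float64(258.35639284014866), np.float64(228.45635096334559)) (np.float64(258.7067050491565), np.float64(171.55852318446915))
S (np.float64(313.8332708181257), np.float64(244.839981594071)) (np.float64(206.20560225092404), np.float64(188.20266135669345))
ip (np.float64(230.41339265603656), np.float64(237.4865157568497)) (np.float64(272.8442778018724), np.float64(143.2314674951811))
sp (np.float64(340.34639923808743), np.float64(226.45729643079153)) (np.float64(193.34774081190176), np.float64(202.3319105483616))
[ 0.5687 -0.0066  0.077 ]
[ 0.5357 -0.1198  0.077 ]
[0.5484 0.0489 0.113 ]
[ 0.5678 -0.1672  0.113 ]
```

View pics/sc1.png

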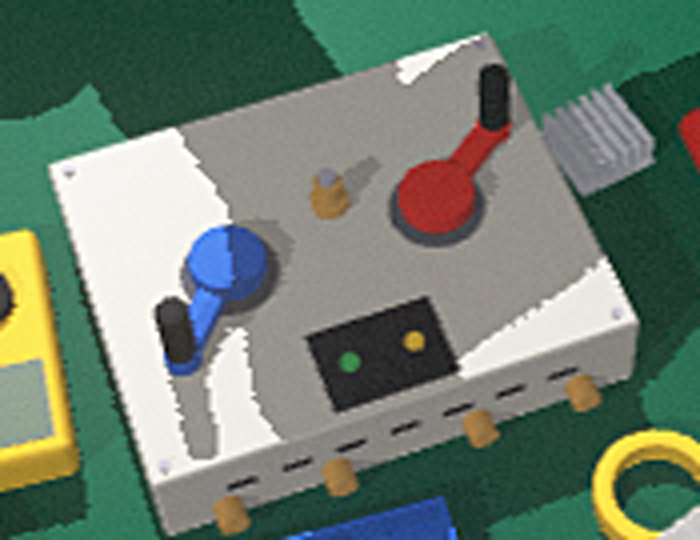

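Request:
move_arm --targets '[{"delta_pos":[0.26,0.015,-0.18],"angular":[0,27,0],"gripper":0},{"delta_pos":[0.26,0.015,-0.18],"angular":[0,27,0],"gripper":0},{"delta_pos":[0.26,0.015,-0.18],"angular":[0,27,0],"gripper":0},{"delta_pos":[0.26,0.015,-0.18],"angular":[0,27,0],"gripper":0},{"delta_pos":[0.26,0.015,-0.18],"angular":[0,27,0],"gripper":0},{"delta_pos":[0.519,0.03,-0.3595],"angular":[0,54.2,0],"gripper":0},{"delta_pos":[0.519,0.03,-0.3595],"angular":[0,54.2,0],"gripper":0},{"delta_pos":[0.519,0.03,-0.3595],"angular":[0,54.2,0],"gripper":0},{"delta_pos":[0.519,0.03,-0.3595],"angular":[0,54.2,0],"gripper":0},{"delta_pos":[0.519,0.03,-0.3595],"angular":[0,54.2,0],"gripper":0},{"delta_pos":[0.519,0.03,-0.3595],"angular":[0,54.2,0],"gripper":0},{"delta_pos":[0.519,0.03,-0.3595],"angular":[0,54.2,0],"gripper":0},{"delta_pos":[0.519,0.03,-0.3595],"angular":[0,54.2,0],"gripper":0},{"delta_pos":[0.519,0.03,-0.3595],"angular":[0,54.2,0],"gripper":0},{"delta_pos":[0.519,0.03,-0.3595],"angular":[0,54.2,0],"gripper":0},{"delta_pos":[0.519,0.03,-0.3595],"angular":[0,54.2,0],"gripper":0}]'

```text
time: 2.1
position: [0.5505, 0.0497, 0.1999]
ee_rot: [0.582, -0.582, 0.401, -0.402]
wrist_force: [0.1, -1.1, 0.5]
grip_width: 0.997
```

```bash
cat > w.py <<'E'
from h import *
import pickle,sys
def wcap(name):
    o=manip.get_obs();c=manip.capture('wrist');c['R']=rot(o['ee_rot']);c['p']=np.array(o['position']);pickle.dump(c,open(name+'.pkl','wb'));save(name,c['color']);return c
def wworld(c,u,v,z):
    K=c['mtx'];T=np.array(c['tool_from_camera'])
    dx,dy=(u-K[0,2]),(v-K[1,2]);r=np.hypot(dx,dy);a=r/K[0,0]
    d=np.array([np.sin(a)*dx/r,-np.sin(a)*dy/r,-np.cos(a)])
    o=c['R']@T[:3,3]+c['p'];w=c['R']@T[:3,:3]@d
    return o+(z-o[2])/w[2]*w
def wpx(c,p):
    K=c['mtx'];T=np.array(c['tool_from_camera'])
    q=T[:3,:3].T@(c['R'].T@(np.array(p)-c['p'])-T[:3,3]);x,y,z=q[0],-q[1],-q[2]
    r=np.hypot(x,y);a=np.arctan2(r,z);return K[0,2]+K[0,0]*a*x/r,K[1,2]+K[1,1]*a*y/r
E
python3 - <<'E'
from w import *
np.set_printoptions(precision=4,suppress=True)
c=wcap('w0');print(c['mtx'],c['tool_from_camera'],c['R'],c['p'],manip.get_obs()['q'])
print([wpx(c,p) for p in([.571,-.006,.077],[.551,.049,.113],[.5375,-.1205,.077],[.572,-.17,.113])])
E
```

```text
[[297.3186   0.     252.203 ]
 [  0.     297.3186 191.6837]
 [  0.       0.       1.    ]] [[-0.0003 -0.9687 -0.2482 -0.0689]
 [ 0.0009  0.2482 -0.9687 -0.1553]
 [ 1.     -0.0005  0.0008  0.0003]
 [ 0.      0.      0.      1.    ]] [[ 0.355   0.0003  0.9349]
 [-0.9349 -0.      0.355 ]
 [ 0.0001 -1.      0.0003]] [0.5505 0.0497 0.1999] [-0.1121  0.285   1.5742 -0.      1.2821 -0.4747]
[(np.float64(251.53161690855637), np.float64(245.48476454549208)), (np.float64(252.3593674942354), np.float64(200.39016734649945)), (np.float64(190.633812302836), np.float64(316.44154178518806)), (np.float64(203.1825322135481), np.float64(371.5201131272355))]
```

View pics/w0.png

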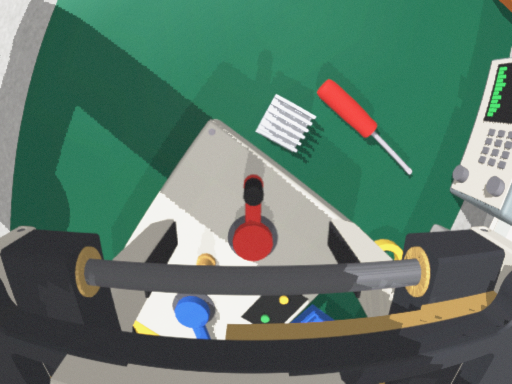

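Run:
```python
from w import *
np.set_printoptions(precision=4,suppress=True)
c=pickle.load(open('w0.pkl','rb'))
cv2.imwrite('pics/w0c.png',cv2.resize(c['color'][165:265,205:305],None,fx=6,fy=6,interpolation=cv2.INTER_CUBIC)[:,:,::-1])
z=c['range_z'];print(z[185:212:3,246:264:4])
```

```text
[[0.2641 0.2545 0.2517 0.257  0.278 ]
 [0.2531 0.2482 0.2489 0.2494 0.2616]
 [0.2511 0.2498 0.2489 0.2484 0.2507]
 [0.2513 0.2499 0.2504 0.25   0.2504]
 [0.2518 0.2497 0.2509 0.2514 0.2507]
 [0.2512 0.2524 0.2518 0.2524 0.2531]
 [0.2947 0.2525 0.2527 0.2519 0.3073]
 [0.2945 0.2969 0.2962 0.2947 0.3083]
 [0.2958 0.2963 0.2959 0.2954 0.3091]]
```

View pics/w0c.png

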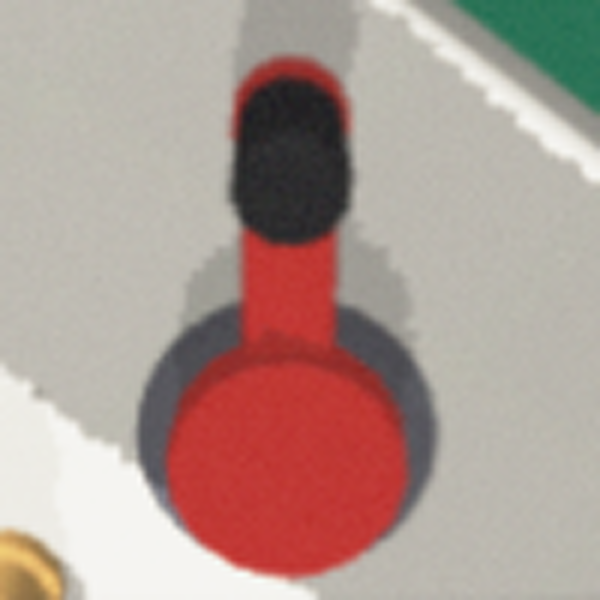

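Run:
```python
from w import *
np.set_printoptions(precision=4,suppress=True)
c=pickle.load(open('w0.pkl','rb'))
a=wworld(c,253,241.2,.077);b=wworld(c,253.5,196,.113);print(a,b,b-a,np.hypot(*(b-a)[:2]),np.degrees(np.arctan2(*(b-a)[1::-1])))
```

```text
[ 0.5707 -0.001   0.077 ] [0.5505 0.0529 0.113 ] [-0.0202  0.0539  0.036 ] 0.05754523295787567 110.50441746212702
```

Request:
move_arm --targets '[{"delta_pos":[-0.002,0.04,0],"angular":[0,0,0],"gripper":0},{"delta_pos":[-0.002,0.08,0],"angular":[0,0,0],"gripper":0},{"delta_pos":[-0.002,0.108,0],"angular":[0,0,0],"gripper":0},{"delta_pos":[-0.002,0.108,0],"angular":[0,0,0],"gripper":0},{"delta_pos":[-0.002,0.108,0],"angular":[0,0,0],"gripper":150},{"delta_pos":[-0.002,0.108,0],"angular":[0,0,0],"gripper":150},{"delta_pos":[-0.002,0.108,0],"angular":[0,0,0],"gripper":150},{"delta_pos":[-0.002,0.108,0],"angular":[0,0,0],"gripper":150},{"delta_pos":[-0.002,0.108,0],"angular":[0,0,0],"gripper":150},{"delta_pos":[-0.002,0.108,0],"angular":[0,0,0],"gripper":150}]'

```text
time: 3.4
position: [0.5499, 0.051, 0.0917]
ee_rot: [-0.582, 0.582, -0.402, 0.402]
wrist_force: [0.6, -0.6, -0.8]
grip_width: 0.429
```

Run:
```python
from w import *
c=wcap('w1')
cv2.imwrite('pics/w1c.png',cv2.resize(c['color'][100:340,130:390],None,fx=2.4,fy=2.4,interpolation=cv2.INTER_CUBIC)[:,:,::-1])
```

```text
(no output)
```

View pics/w1c.png

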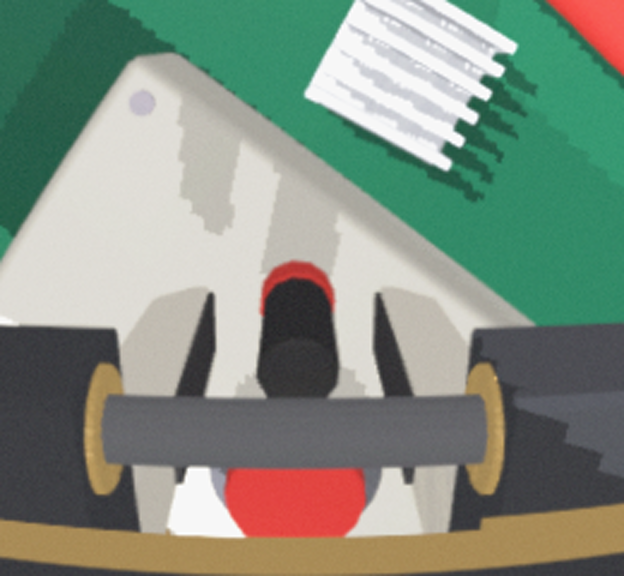

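Request:
move_arm --targets '[{"delta_pos":[0,0,0],"angular":[0,0,0],"gripper":195},{"delta_pos":[0,0,0],"angular":[0,0,0],"gripper":195},{"delta_pos":[0,0,0],"angular":[0,0,0],"gripper":195},{"delta_pos":[0,0,0],"angular":[0,0,0],"gripper":195},{"delta_pos":[0,0,0],"angular":[0,0,0],"gripper":195}]'

```text
time: 4.08
position: [0.5499, 0.051, 0.0916]
ee_rot: [-0.582, 0.582, -0.402, 0.402]
wrist_force: [0.2, 0.6, 0.4]
grip_width: 0.236
```

Request:
move_arm --targets '[{"delta_pos":[0.0001,0,0.0026],"angular":[0,2.5,0],"gripper":195},{"delta_pos":[0.0002,0,0.0052],"angular":[0,5,0],"gripper":195},{"delta_pos":[0.0005,0,0.0078],"angular":[0,7.5,0],"gripper":195},{"delta_pos":[0.0009,0,0.0104],"angular":[0,10,0],"gripper":195},{"delta_pos":[0.0014,0,0.013],"angular":[0,12.5,0],"gripper":195},{"delta_pos":[0.002,0,0.0155],"angular":[0,15,0],"gripper":195},{"delta_pos":[0.0028,0,0.018],"angular":[0,17.5,0],"gripper":195},{"delta_pos":[0.0036,0,0.0205],"angular":[0,20,0],"gripper":195}]'

```text
time: 5.08
position: [0.568, 0.0545, 0.0915]
ee_rot: [-0.502, 0.504, -0.498, 0.496]
wrist_force: [-6.7, -1.7, 5.4]
grip_width: 0.24
```

```bash
cat > st.py <<'E'
from h import *
o=manip.get_obs();R=rot(o['ee_rot']);print(o['time'],o['position'].round(4),'psi',np.degrees(np.arctan2(R[1,2],R[0,2])).round(2),'Ftool',(R.T@o['wrist_force']).round(2),'M',(R.T@o['moment']).round(3))
d=o['position'][:2]-np.array([.571,-.0045]);print('r',np.hypot(*d).round(4),'th',np.degrees(np.arctan2(d[1],d[0])).round(2))
E
python3 st.py
```

```text
5.075 [0.568  0.0545 0.0915] psi 0.68 Ftool [ 1.6  -5.32 -6.72] M [-1.199 -0.099 -0.422]
r 0.0591 th 92.86
```

Request:
move_arm --targets '[{"delta_pos":[0,0,0],"angular":[0,0,0],"gripper":195},{"delta_pos":[0,0,0],"angular":[0,0,0],"gripper":195}]'

```text
time: 5.32
position: [0.5684, 0.0546, 0.0914]
ee_rot: [-0.502, 0.504, -0.498, 0.496]
wrist_force: [-4.8, -2.0, 3.4]
grip_width: 0.242
```

```bash
python3 st.py
```

```text
5.325 [0.5684 0.0546 0.0914] psi 0.76 Ftool [ 1.95 -3.41 -4.8 ] M [-1.001 -0.045 -0.286]
r 0.0592 th 92.52
```

Request:
move_arm --targets '[{"delta_pos":[0.0001,0,0.0026],"angular":[0,2.5,0],"gripper":195},{"delta_pos":[0.0002,0,0.0052],"angular":[0,5,0],"gripper":195},{"delta_pos":[0.0005,0,0.0078],"angular":[0,7.5,0],"gripper":195},{"delta_pos":[0.0007,0,0.0094],"angular":[0,9,0],"gripper":195},{"delta_pos":[0.0009,0,0.0104],"angular":[0,10,0],"gripper":195},{"delta_pos":[0.0011,0,0.0114],"angular":[0,11,0],"gripper":195},{"delta_pos":[0.0013,0,0.0125],"angular":[0,12,0],"gripper":195},{"delta_pos":[0.0015,0,0.0135],"angular":[0,13,0],"gripper":195}]'

```text
time: 6.32
position: [0.5813, 0.0538, 0.0914]
ee_rot: [0.442, -0.445, 0.552, -0.549]
wrist_force: [-6.5, -0.6, 4.6]
grip_width: 0.237
```

```bash
python3 st.py
```

```text
6.325 [0.5813 0.0538 0.0914] psi -12.27 Ftool [ 2.01 -4.53 -6.22] M [-1.203 -0.002 -0.336]
r 0.0592 th 79.93
```

Request:
move_arm --targets '[{"delta_pos":[0,0,0.001],"angular":[0,1,0],"gripper":195},{"delta_pos":[0,0,0.0021],"angular":[0,2,0],"gripper":195},{"delta_pos":[0.0001,0,0.0031],"angular":[0,3,0],"gripper":195},{"delta_pos":[0.0001,0,0.0042],"angular":[0,4,0],"gripper":195},{"delta_pos":[0.0002,0,0.0052],"angular":[0,5,0],"gripper":195}]'

```text
time: 6.95
position: [0.5864, 0.0527, 0.0914]
ee_rot: [0.418, -0.421, 0.571, -0.568]
wrist_force: [-6.8, 0.5, 4.8]
grip_width: 0.236
```

```bash
python3 st.py
```

```text
6.95 [0.5864 0.0527 0.0914] psi -17.27 Ftool [ 1.55 -4.77 -6.62] M [-1.21  -0.006 -0.322]
r 0.0592 th 74.91
```

Request:
move_arm --targets '[{"delta_pos":[0,0,0.001],"angular":[0,1,0],"gripper":195},{"delta_pos":[0,0,0.0021],"angular":[0,2,0],"gripper":195},{"delta_pos":[0.0001,0,0.0031],"angular":[0,3,0],"gripper":195}]'

```text
time: 7.32
position: [0.5893, 0.0518, 0.0914]
ee_rot: [0.403, -0.406, 0.581, -0.579]
wrist_force: [-6.8, 0.4, 5.3]
grip_width: 0.236
```

```bash
python3 st.py
```

```text
7.325 [0.5893 0.0518 0.0914] psi -20.27 Ftool [ 1.99 -5.23 -6.51] M [-1.287e+00  1.000e-03 -3.300e-01]
r 0.0592 th 71.96
```

Request:
move_arm --targets '[{"delta_pos":[0,0,0.001],"angular":[0,1,0],"gripper":195},{"delta_pos":[0,0,0.0021],"angular":[0,2,0],"gripper":195},{"delta_pos":[0.0001,0,0.0031],"angular":[0,3,0],"gripper":195}]'

```text
time: 7.7
position: [0.5922, 0.0507, 0.0914]
ee_rot: [0.387, -0.39, 0.592, -0.589]
wrist_force: [-5.7, 1.4, 3.5]
grip_width: 0.237
```

```bash
python3 st.py
```

```text
7.7 [0.5922 0.0507 0.0914] psi -23.27 Ftool [ 0.95 -3.42 -5.81] M [-1.221 -0.009 -0.298]
r 0.0591 th 68.98
```

Request:
move_arm --targets '[{"delta_pos":[0,0,0.001],"angular":[0,1,0],"gripper":195},{"delta_pos":[0,0,0.0021],"angular":[0,2,0],"gripper":195},{"delta_pos":[0.0001,0,0.0031],"angular":[0,3,0],"gripper":195}]'

```text
time: 8.07
position: [0.5951, 0.0495, 0.0914]
ee_rot: [0.372, -0.375, 0.602, -0.599]
wrist_force: [-6.4, 1.8, 4.6]
grip_width: 0.239
```

```bash
python3 st.py
```

```text
8.075 [0.5951 0.0495 0.0914] psi -26.27 Ftool [ 1.21 -4.56 -6.52] M [-1.214 -0.018 -0.327]
r 0.0592 th 65.99
```

Request:
move_arm --targets '[{"delta_pos":[0,0,0.001],"angular":[0,1,0],"gripper":195},{"delta_pos":[0,0,0.0021],"angular":[0,2,0],"gripper":195},{"delta_pos":[0.0001,0,0.0031],"angular":[0,3,0],"gripper":195}]'

```text
time: 8.45
position: [0.5978, 0.0482, 0.0914]
ee_rot: [0.356, -0.359, 0.611, -0.609]
wrist_force: [-6.9, 1.4, 5.3]
grip_width: 0.235
```

```bash
python3 st.py
```

```text
8.45 [0.5978 0.0482 0.0914] psi -29.27 Ftool [ 2.12 -5.23 -6.71] M [-1.184 -0.06  -0.275]
r 0.0591 th 63.03
```

Request:
move_arm --targets '[{"delta_pos":[0,0,0.001],"angular":[0,1,0],"gripper":195},{"delta_pos":[0,0,0.0021],"angular":[0,2,0],"gripper":195},{"delta_pos":[0.0001,0,0.0031],"angular":[0,3,0],"gripper":195}]'

```text
time: 8.82
position: [0.6005, 0.0467, 0.0914]
ee_rot: [0.34, -0.343, 0.621, -0.618]
wrist_force: [-6.8, 1.8, 4.4]
grip_width: 0.236
```

```bash
python3 st.py
```

```text
8.825 [0.6005 0.0467 0.0914] psi -32.27 Ftool [ 2.12 -4.34 -6.76] M [-1.175 -0.002 -0.273]
r 0.0591 th 60.06
```

Request:
move_arm --targets '[{"delta_pos":[0,0,0.001],"angular":[0,1,0],"gripper":195},{"delta_pos":[0,0,0.0021],"angular":[0,2,0],"gripper":195},{"delta_pos":[0.0001,0,0.0031],"angular":[0,3,0],"gripper":195}]'

```text
time: 9.2
position: [0.6031, 0.0451, 0.0914]
ee_rot: [0.324, -0.326, 0.629, -0.627]
wrist_force: [-6.5, 3.4, 4.7]
grip_width: 0.241
```

```bash
python3 st.py
```

```text
9.2 [0.6031 0.0451 0.0914] psi -35.27 Ftool [ 1.05 -4.69 -7.3 ] M [-1.206 -0.039 -0.285]
r 0.0591 th 57.08
```

Request:
move_arm --targets '[{"delta_pos":[0,0,0.001],"angular":[0,1,0],"gripper":195},{"delta_pos":[0,0,0.0021],"angular":[0,2,0],"gripper":195},{"delta_pos":[0.0001,0,0.0031],"angular":[0,3,0],"gripper":195}]'

```text
time: 9.57
position: [0.6057, 0.0434, 0.0914]
ee_rot: [0.307, -0.31, 0.638, -0.635]
wrist_force: [-6.0, 3.9, 4.0]
grip_width: 0.236
```

```bash
python3 st.py
```

```text
9.575 [0.6057 0.0434 0.0914] psi -38.27 Ftool [ 0.72 -3.97 -7.16] M [-1.181 -0.074 -0.318]
r 0.0591 th 54.09
```

Request:
move_arm --targets '[{"delta_pos":[0,0,0.001],"angular":[0,1,0],"gripper":195},{"delta_pos":[0,0,0.0021],"angular":[0,2,0],"gripper":195},{"delta_pos":[0.0001,0,0.0031],"angular":[0,3,0],"gripper":195}]'

```text
time: 9.95
position: [0.6081, 0.0415, 0.0914]
ee_rot: [0.291, -0.293, 0.645, -0.643]
wrist_force: [-7.1, 3.4, 4.1]
grip_width: 0.239
```

```bash
python3 st.py
```

```text
9.95 [0.6081 0.0415 0.0914] psi -41.27 Ftool [ 2.11 -4.03 -7.59] M [-1.242 -0.092 -0.21 ]
r 0.0591 th 51.08
```

Request:
move_arm --targets '[{"delta_pos":[0,0,0.001],"angular":[0,1,0],"gripper":195},{"delta_pos":[0,0,0.0021],"angular":[0,2,0],"gripper":195},{"delta_pos":[0.0001,0,0.0031],"angular":[0,3,0],"gripper":195}]'

```text
time: 10.32
position: [0.6103, 0.0396, 0.0914]
ee_rot: [0.274, -0.276, 0.653, -0.65]
wrist_force: [-7.1, 4.7, 3.9]
grip_width: 0.237
```

```bash
python3 st.py
```

```text
10.325 [0.6103 0.0396 0.0914] psi -44.27 Ftool [ 1.63 -3.87 -8.36] M [-1.435 -0.03  -0.242]
r 0.0591 th 48.26
```

Request:
move_arm --targets '[{"delta_pos":[0,0,0.001],"angular":[0,1,0],"gripper":195},{"delta_pos":[0,0,0.0021],"angular":[0,2,0],"gripper":195}]'

```text
time: 10.58
position: [0.6112, 0.0386, 0.0913]
ee_rot: [0.262, -0.265, 0.658, -0.654]
wrist_force: [-7.3, 6.2, 5.9]
grip_width: 0.237
```

```bash
python3 st.py
```

```text
10.575 [0.6112 0.0386 0.0913] psi -46.27 Ftool [ 0.98 -5.84 -9.57] M [-1.688 -0.049 -0.405]
r 0.0589 th 46.94
```

Request:
move_arm --targets '[{"delta_pos":[0,0,0.0008],"angular":[0,0.8,0],"gripper":195},{"delta_pos":[0,0,0.0016],"angular":[0,1.5,0],"gripper":195}]'

```text
time: 10.82
position: [0.6118, 0.0378, 0.0913]
ee_rot: [0.253, -0.257, 0.662, -0.658]
wrist_force: [-8.6, 8.3, 6.2]
grip_width: 0.236
```

```bash
python3 st.py
```

```text
10.825 [0.6118 0.0378 0.0913] psi -47.75 Ftool [  0.82  -6.15 -11.96] M [-1.967 -0.063 -0.388]
r 0.0588 th 46.05
```

Request:
move_arm --targets '[{"delta_pos":[0,0,0],"angular":[0,0,0],"gripper":150},{"delta_pos":[0,0,0],"angular":[0,0,0],"gripper":100},{"delta_pos":[0,0,-0.002],"angular":[0,0,0],"gripper":60},{"delta_pos":[0,0,-0.002],"angular":[0,0,0],"gripper":60},{"delta_pos":[0,0,-0.002],"angular":[0,0,0],"gripper":60},{"delta_pos":[0,0,-0.002],"angular":[0,0,0],"gripper":60}]'

```text
time: 11.58
position: [0.6139, 0.0368, 0.0917]
ee_rot: [-0.255, 0.255, -0.66, 0.66]
wrist_force: [-0.0, -0.3, 0.9]
grip_width: 0.761
```

```bash
python3 st.py
python3 - <<'E'
from w import *
c=wcap('w2')
cv2.imwrite('pics/w2c.png',cv2.resize(c['color'][100:340,130:390],None,fx=2.4,fy=2.4,interpolation=cv2.INTER_CUBIC)[:,:,::-1])
E
```

```text
11.575 [0.6139 0.0368 0.0917] psi -47.76 Ftool [ 0.22 -0.89  0.24] M [-0.024 -0.011 -0.12 ]
r 0.0596 th 43.88
```

View pics/w2c.png

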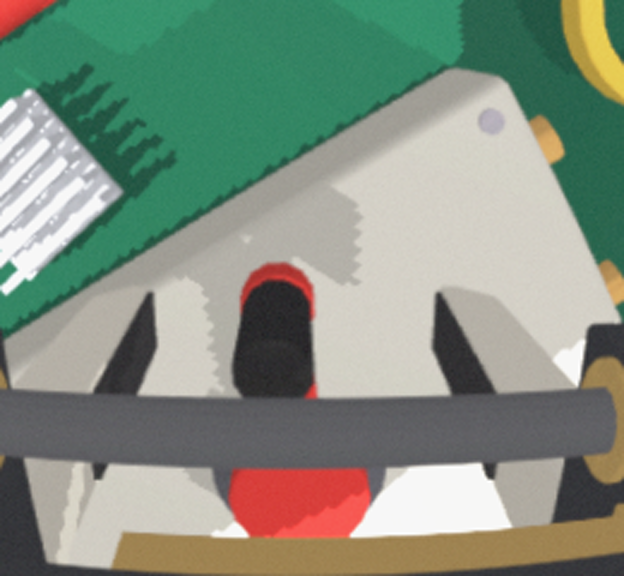

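Request:
move_arm --targets '[{"delta_pos":[0,-0.05,0],"angular":[0,0,0],"gripper":40},{"delta_pos":[0,-0.108,0],"angular":[0,0,0],"gripper":0},{"delta_pos":[0.03,-0.108,0.02],"angular":[0,-10,0],"gripper":0},{"delta_pos":[0.06,-0.108,0.04],"angular":[0,-20,0],"gripper":0},{"delta_pos":[0.09,-0.108,0.06],"angular":[0,-30,0],"gripper":0},{"delta_pos":[0.12,-0.108,0.08],"angular":[0,-40,0],"gripper":0},{"delta_pos":[0.14,-0.108,0.1],"angular":[0,-50,0],"gripper":0},{"delta_pos":[0.16,-0.108,0.115],"angular":[0,-60,0],"gripper":0},{"delta_pos":[0.17,-0.108,0.1237],"angular":[0,-70,0],"gripper":0},{"delta_pos":[0.17,-0.108,0.1237],"angular":[0,-80,0],"gripper":0},{"delta_pos":[0.17,-0.108,0.1237],"angular":[0,-82.3,0],"gripper":0},{"delta_pos":[0.17,-0.108,0.1237],"angular":[0,-82.3,0],"gripper":0},{"delta_pos":[0.17,-0.108,0.1237],"angular":[0,-82.3,0],"gripper":0}]'

```text
time: 13.25
position: [0.5712, -0.169, 0.1997]
ee_rot: [-0.626, 0.626, -0.329, 0.329]
wrist_force: [-1.4, 1.5, -0.3]
grip_width: 1.001
```

```bash
python3 st.py
python3 - <<'E'
from w import *
c=wcap('w3')
print(wpx(c,[.5372,-.1197,.077]),wpx(c,[.5712,-.1691,.113]),manip.get_obs()['q'])
E
```

```text
13.25 [ 0.5712 -0.169   0.1997] psi 34.49 Ftool [-2.02  0.26 -0.36] M [-0.061 -0.01  -0.094]
r 0.1645 th -89.93
(np.float64(251.9362904320597), np.float64(126.71153239523174)) (np.float64(251.91647037144406), np.float64(199.6295609546187)) [-4.74664444e-01  3.60610861e-01  1.46658106e+00 -3.68074811e-05
  1.31443448e+00 -1.07690193e+00]
```

View pics/w3.png

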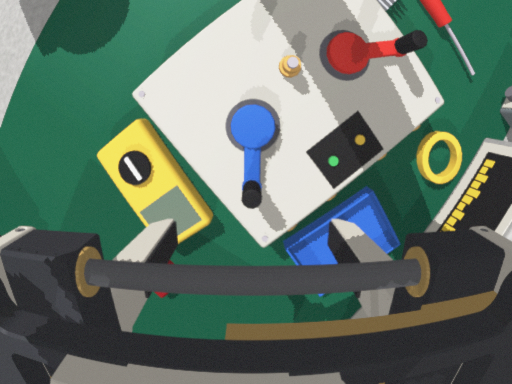

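Run:
```python
from w import *
np.set_printoptions(precision=4,suppress=True)
c=pickle.load(open('w3.pkl','rb'))
cv2.imwrite('pics/w3c.png',cv2.resize(c['color'][95:215,200:300],None,fx=5,fy=5,interpolation=cv2.INTER_CUBIC)[:,:,::-1])
# isolator check too
a=wworld(c,347,53,.077);b=wworld(c,418.5,41,.113);print('iso',a,b)
```

```text
iso [ 0.5698 -0.0069  0.077 ] [0.6115 0.0371 0.113 ]
```

View pics/w3c.png

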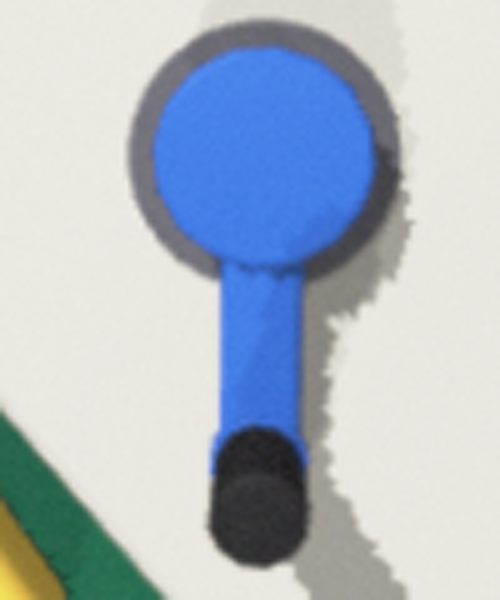

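Request:
move_arm --targets '[{"delta_pos":[0,0.04,0],"angular":[0,0,0],"gripper":0},{"delta_pos":[0,0.08,0],"angular":[0,0,0],"gripper":0},{"delta_pos":[0,0.108,0],"angular":[0,0,0],"gripper":0},{"delta_pos":[0,0.108,0],"angular":[0,0,0],"gripper":0},{"delta_pos":[0,0.108,0],"angular":[0,0,0],"gripper":150},{"delta_pos":[0,0.108,0],"angular":[0,0,0],"gripper":150},{"delta_pos":[0,0.108,0],"angular":[0,0,0],"gripper":150},{"delta_pos":[0,0.108,0],"angular":[0,0,0],"gripper":150},{"delta_pos":[0,0.108,0],"angular":[0,0,0],"gripper":150},{"delta_pos":[0,0.108,0],"angular":[0,0,0],"gripper":150}]'

```text
time: 14.55
position: [0.5712, -0.169, 0.0917]
ee_rot: [0.626, -0.626, 0.329, -0.329]
wrist_force: [-0.6, 0.5, -0.5]
grip_width: 0.434
```

```bash
sed -i 's/\.571,-\.0045/.5372,-.1197/' st.py; python3 st.py
python3 - <<'E'
from w import *
c=wcap('w4')
cv2.imwrite('pics/w4c.png',cv2.resize(c['color'][100:340,130:390],None,fx=2.4,fy=2.4,interpolation=cv2.INTER_CUBIC)[:,:,::-1])
E
```

```text
14.55 [ 0.5712 -0.169   0.0917] psi 34.55 Ftool [-0.78  0.53 -0.17] M [ 0.002  0.063 -0.066]
r 0.0599 th -55.4
```

View pics/w4c.png

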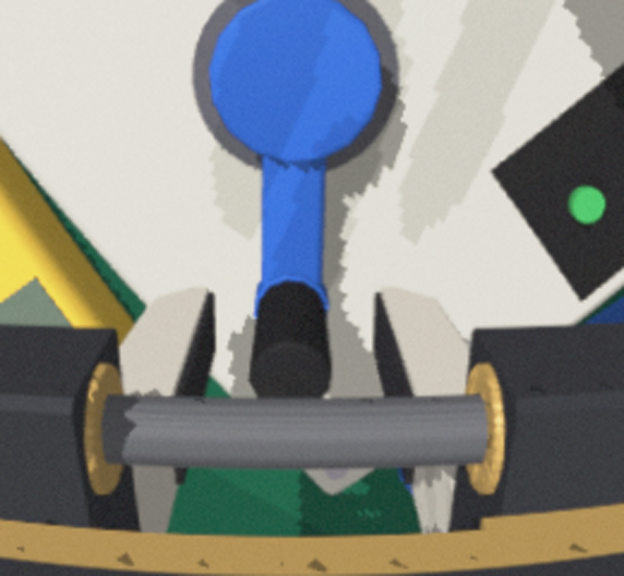

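Request:
move_arm --targets '[{"delta_pos":[0,0,0],"angular":[0,0,0],"gripper":195},{"delta_pos":[0,0,0],"angular":[0,0,0],"gripper":195},{"delta_pos":[0,0,0],"angular":[0,0,0],"gripper":195},{"delta_pos":[0,0,-0.001],"angular":[0,1,0],"gripper":195},{"delta_pos":[0,0,-0.0021],"angular":[0,2,0],"gripper":195},{"delta_pos":[-0.0001,0,-0.0031],"angular":[0,3,0],"gripper":195},{"delta_pos":[-0.0001,0,-0.0042],"angular":[0,4,0],"gripper":195},{"delta_pos":[-0.0002,0,-0.0052],"angular":[0,5,0],"gripper":195},{"delta_pos":[-0.0003,0,-0.0063],"angular":[0,6,0],"gripper":195}]'

```text
time: 15.72
position: [0.5664, -0.1718, 0.0917]
ee_rot: [0.608, -0.607, 0.361, -0.362]
wrist_force: [4.3, 3.1, -1.2]
grip_width: 0.231
```

```bash
python3 st.py
```

```text
15.725 [ 0.5664 -0.1718  0.0917] psi 28.48 Ftool [-0.68  1.24  5.27] M [ 0.734 -0.046  0.152]
r 0.0598 th -60.75
```

Request:
move_arm --targets '[{"delta_pos":[0,0,-0.001],"angular":[0,1,0],"gripper":195},{"delta_pos":[0,0,-0.0021],"angular":[0,2,0],"gripper":195},{"delta_pos":[-0.0001,0,-0.0031],"angular":[0,3,0],"gripper":195}]'

```text
time: 16.1
position: [0.5635, -0.1734, 0.0917]
ee_rot: [0.598, -0.598, 0.377, -0.378]
wrist_force: [3.3, 3.3, -1.0]
grip_width: 0.234
```

```bash
python3 st.py
```

```text
16.1 [ 0.5635 -0.1734  0.0917] psi 25.48 Ftool [-1.57  0.97  4.4 ] M [0.785 0.004 0.187]
r 0.0598 th -63.9
```

Request:
move_arm --targets '[{"delta_pos":[0,0,-0.001],"angular":[0,1,0],"gripper":195},{"delta_pos":[0,0,-0.0021],"angular":[0,2,0],"gripper":195},{"delta_pos":[-0.0001,0,-0.0031],"angular":[0,3,0],"gripper":195},{"delta_pos":[-0.0001,0,-0.0042],"angular":[0,4,0],"gripper":195}]'

```text
time: 16.6
position: [0.5595, -0.1751, 0.0917]
ee_rot: [0.585, -0.584, 0.398, -0.398]
wrist_force: [2.9, 3.6, -1.1]
grip_width: 0.238
```

```bash
python3 st.py
```

```text
16.6 [ 0.5595 -0.1751  0.0917] psi 21.48 Ftool [-2.29  1.13  4.04] M [ 0.728 -0.012  0.275]
r 0.0598 th -68.04
```

Request:
move_arm --targets '[{"delta_pos":[-0.0001,0,-0.0026],"angular":[0,2.5,0],"gripper":195},{"delta_pos":[-0.0002,0,-0.0052],"angular":[0,5,0],"gripper":195},{"delta_pos":[-0.0005,0,-0.0078],"angular":[0,7.5,0],"gripper":195},{"delta_pos":[-0.0009,0,-0.0104],"angular":[0,10,0],"gripper":195},{"delta_pos":[-0.0014,0,-0.013],"angular":[0,12.5,0],"gripper":195},{"delta_pos":[-0.002,0,-0.0155],"angular":[0,15,0],"gripper":195},{"delta_pos":[-0.0028,0,-0.018],"angular":[0,17.5,0],"gripper":195},{"delta_pos":[-0.0036,0,-0.0205],"angular":[0,20,0],"gripper":195},{"delta_pos":[-0.0046,0,-0.023],"angular":[0,22.5,0],"gripper":195},{"delta_pos":[-0.0056,0,-0.0254],"angular":[0,25,0],"gripper":195}]'

```text
time: 17.85
position: [0.5341, -0.1795, 0.0918]
ee_rot: [-0.484, 0.484, -0.515, 0.516]
wrist_force: [5.1, 2.9, -1.7]
grip_width: 0.236
```

```bash
python3 st.py
```

```text
17.85 [ 0.5341 -0.1795  0.0918] psi -3.57 Ftool [-3.21  1.72  4.93] M [0.753 0.001 0.425]
r 0.0599 th -92.96
```

Request:
move_arm --targets '[{"delta_pos":[-0.0001,0,-0.0026],"angular":[0,2.5,0],"gripper":195},{"delta_pos":[-0.0002,0,-0.0052],"angular":[0,5,0],"gripper":195},{"delta_pos":[-0.0005,0,-0.0078],"angular":[0,7.5,0],"gripper":195},{"delta_pos":[-0.0009,0,-0.0104],"angular":[0,10,0],"gripper":195},{"delta_pos":[-0.0014,0,-0.013],"angular":[0,12.5,0],"gripper":195},{"delta_pos":[-0.002,0,-0.0155],"angular":[0,15,0],"gripper":195},{"delta_pos":[-0.0028,0,-0.018],"angular":[0,17.5,0],"gripper":195},{"delta_pos":[-0.0036,0,-0.0205],"angular":[0,20,0],"gripper":195},{"delta_pos":[-0.0046,0,-0.023],"angular":[0,22.5,0],"gripper":195},{"delta_pos":[-0.0056,0,-0.0254],"angular":[0,25,0],"gripper":195}]'

```text
time: 19.1
position: [0.5096, -0.1733, 0.092]
ee_rot: [-0.362, 0.361, -0.607, 0.609]
wrist_force: [4.8, 0.5, -2.0]
grip_width: 0.236
```

```bash
python3 st.py
```

```text
19.1 [ 0.5096 -0.1733  0.092 ] psi -28.57 Ftool [-2.73  1.97  3.98] M [ 0.697 -0.019  0.366]
r 0.0603 th -117.24
```

Request:
move_arm --targets '[{"delta_pos":[-0.0001,0,-0.0026],"angular":[0,2.5,0],"gripper":195},{"delta_pos":[-0.0002,0,-0.0052],"angular":[0,5,0],"gripper":195},{"delta_pos":[-0.0005,0,-0.0078],"angular":[0,7.5,0],"gripper":195},{"delta_pos":[-0.0007,0,-0.0094],"angular":[0,9,0],"gripper":195},{"delta_pos":[-0.0009,0,-0.0104],"angular":[0,10,0],"gripper":195},{"delta_pos":[-0.0011,0,-0.0114],"angular":[0,11,0],"gripper":195},{"delta_pos":[-0.0013,0,-0.0125],"angular":[0,12,0],"gripper":195}]'

```text
time: 19.98
position: [0.4993, -0.1666, 0.0921]
ee_rot: [-0.296, 0.295, -0.641, 0.643]
wrist_force: [5.5, -1.0, -2.5]
grip_width: 0.233
```

```bash
python3 st.py
```

```text
19.975 [ 0.4993 -0.1666  0.0921] psi -40.52 Ftool [-2.79  2.55  4.84] M [ 0.638 -0.008  0.263]
r 0.0603 th -128.96
```

Request:
move_arm --targets '[{"delta_pos":[0,0,-0.001],"angular":[0,1,0],"gripper":195},{"delta_pos":[0,0,-0.0021],"angular":[0,2,0],"gripper":195},{"delta_pos":[-0.0001,0,-0.0031],"angular":[0,3,0],"gripper":195}]'

```text
time: 20.35
position: [0.497, -0.1647, 0.0921]
ee_rot: [-0.279, 0.279, -0.649, 0.651]
wrist_force: [4.7, -2.1, -3.0]
grip_width: 0.234
```

```bash
python3 st.py
```

```text
20.35 [ 0.497  -0.1647  0.0921] psi -43.52 Ftool [-1.71  2.98  4.84] M [0.657 0.011 0.183]
r 0.0603 th -131.84
```

Request:
move_arm --targets '[{"delta_pos":[0,0,-0.001],"angular":[0,1,0],"gripper":195},{"delta_pos":[0,0,-0.0021],"angular":[0,2,0],"gripper":195},{"delta_pos":[-0.0001,0,-0.0031],"angular":[0,3,0],"gripper":195}]'

```text
time: 20.72
position: [0.4948, -0.1625, 0.0921]
ee_rot: [-0.262, 0.261, -0.656, 0.658]
wrist_force: [4.9, -1.9, -3.2]
grip_width: 0.232
```

```bash
python3 st.py
```

```text
20.725 [ 0.4948 -0.1625  0.0921] psi -46.52 Ftool [-2.3   3.17  4.75] M [ 0.637 -0.029  0.195]
r 0.0603 th -134.76
```

Request:
move_arm --targets '[{"delta_pos":[0,0,-0.001],"angular":[0,1,0],"gripper":195},{"delta_pos":[0,0,-0.0021],"angular":[0,2,0],"gripper":195},{"delta_pos":[-0.0001,0,-0.0031],"angular":[0,3,0],"gripper":195}]'

```text
time: 21.1
position: [0.4927, -0.1603, 0.0921]
ee_rot: [-0.245, 0.244, -0.662, 0.665]
wrist_force: [3.6, -3.2, -2.5]
grip_width: 0.238
```

```bash
python3 st.py
```

```text
21.1 [ 0.4927 -0.1603  0.0921] psi -49.52 Ftool [-0.71  2.5   4.77] M [ 0.716 -0.014  0.192]
r 0.0603 th -137.65
```

Request:
move_arm --targets '[{"delta_pos":[0,0,-0.001],"angular":[0,1,0],"gripper":195},{"delta_pos":[0,0,-0.0021],"angular":[0,2,0],"gripper":195}]'

```text
time: 21.35
position: [0.4915, -0.1589, 0.0921]
ee_rot: [-0.234, 0.232, -0.666, 0.669]
wrist_force: [6.4, -3.8, -4.6]
grip_width: 0.233
```

```bash
python3 st.py
```

```text
21.35 [ 0.4915 -0.1589  0.0921] psi -51.52 Ftool [-2.69  4.65  6.95] M [ 0.962 -0.038  0.267]
r 0.0602 th -139.4
```

Request:
move_arm --targets '[{"delta_pos":[0,0,-0.001],"angular":[0,1,0],"gripper":195},{"delta_pos":[0,0,-0.0021],"angular":[0,2,0],"gripper":195}]'

```text
time: 21.6
position: [0.4908, -0.1579, 0.0922]
ee_rot: [-0.222, 0.22, -0.67, 0.673]
wrist_force: [7.5, -5.0, -6.8]
grip_width: 0.238
```

```bash
python3 st.py
```

```text
21.6 [ 0.4908 -0.1579  0.0922] psi -53.52 Ftool [-3.05  6.83  8.46] M [ 1.295 -0.046  0.362]
r 0.0601 th -140.5
```

Request:
move_arm --targets '[{"delta_pos":[0,0,0],"angular":[0,0,0],"gripper":150},{"delta_pos":[0,0,0],"angular":[0,0,0],"gripper":100},{"delta_pos":[0,0,0.002],"angular":[0,0,0],"gripper":60},{"delta_pos":[0,0,0.002],"angular":[0,0,0],"gripper":60},{"delta_pos":[0,0,0.002],"angular":[0,0,0],"gripper":60},{"delta_pos":[0,0,0.002],"angular":[0,0,0],"gripper":60}]'

```text
time: 22.35
position: [0.4901, -0.1571, 0.0916]
ee_rot: [0.222, -0.222, 0.671, -0.671]
wrist_force: [-0.1, 0.4, 0.4]
grip_width: 0.761
```

```bash
python3 st.py
python3 - <<'E'
from w import *
c=wcap('w5')
cv2.imwrite('pics/w5c.png',cv2.resize(c['color'][100:340,130:390],None,fx=2.4,fy=2.4,interpolation=cv2.INTER_CUBIC)[:,:,::-1])
E
```

```text
22.35 [ 0.4901 -0.1571  0.0916] psi -53.46 Ftool [-0.16 -0.38 -0.32] M [-0.015  0.    -0.125]
r 0.0601 th -141.58
```

View pics/w5c.png

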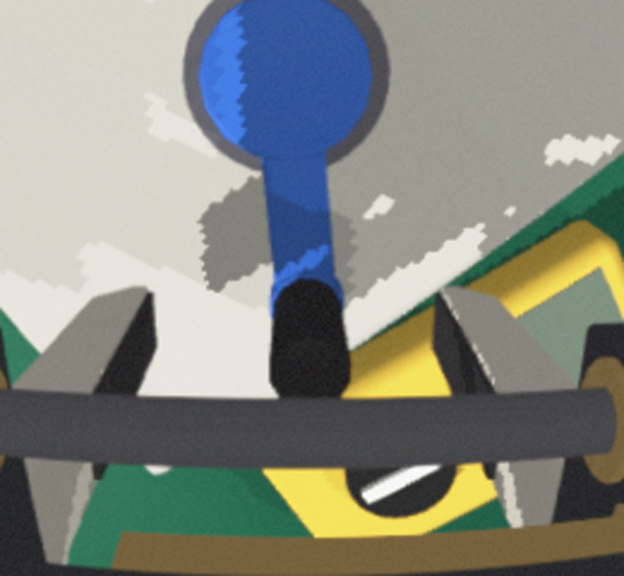

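Released with no contact force, and the post stands clear between the pads. Next I lift clear and check both handles.

Request:
move_arm --targets '[{"delta_pos":[0,-0.05,0],"angular":[0,0,0],"gripper":60},{"delta_pos":[0,-0.1,0],"angular":[0,0,0],"gripper":60},{"delta_pos":[0,-0.15,0],"angular":[0,0,0],"gripper":60},{"delta_pos":[0.04,-0.17,-0.04],"angular":[0,0,0],"gripper":60},{"delta_pos":[0.08,-0.17,-0.1],"angular":[0,0,0],"gripper":60},{"delta_pos":[0.12,-0.17,-0.15],"angular":[0,0,0],"gripper":60},{"delta_pos":[0.12,-0.17,-0.15],"angular":[0,0,0],"gripper":60},{"delta_pos":[0.12,-0.17,-0.15],"angular":[0,0,0],"gripper":60}]'

```text
time: 23.4
position: [0.3047, -0.1084, 0.2622]
ee_rot: [-0.222, 0.221, -0.671, 0.672]
wrist_force: [0.5, -0.1, 0.8]
grip_width: 0.765
```

```bash
python3 st.py
python3 - <<'E'
from w import *
np.set_printoptions(precision=4,suppress=True)
for n in('scene','top'):
    c=manip.capture(n);pickle.dump(c,open(n+'2.pkl','wb'));save(n+'2',c['color'])
E
```

```text
23.4 [ 0.3047 -0.1084  0.2622] psi -53.51 Ftool [-0.34 -0.81  0.35] M [-0.014 -0.036 -0.1  ]
r 0.2327 th 177.21
```

View pics/top2.png

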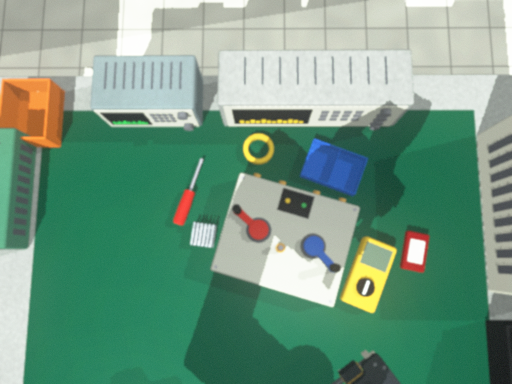

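View pics/scene2.png

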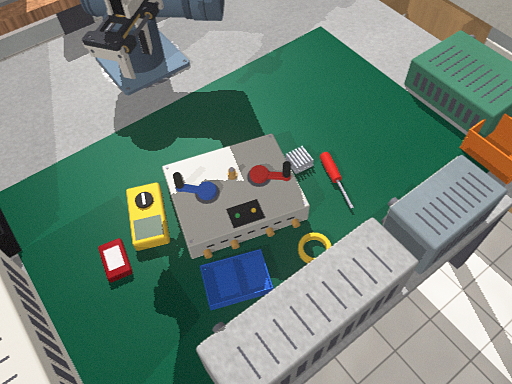

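Run:
```python
from m import *
for n in('top','scene'):
    a0=pickle.load(open(n+'.pkl','rb'));a=pickle.load(open(n+'2.pkl','rb'))
    for nm,c in((n+'0',a0),(n+'2',a)):
        P=cloud(c);V=c['color'].max(-1)
        for k,pv in(('iso',(.571,-.0055)),('sel',(.537,-.12))):
            d=np.hypot(P[...,0]-pv[0],P[...,1]-pv[1]);m=(P[...,2]>.09)&(P[...,2]<.12)&(d>.045)&(d<.08)
            q=P[m].mean(0)-[*pv,0] if m.sum() else np.zeros(3)
            print(nm,k,m.sum(),np.degrees(np.arctan2(q[1],q[0])).round(1),np.hypot(q[0],q[1]).round(4))
```

```text
top0 iso 71 110.9 0.0596
top0 sel 76 -56.3 0.059
top2 iso 74 48.2 0.0558
top2 sel 78 -140.0 0.0564
scene0 iso 90 107.9 0.0525
scene0 sel 105 -52.6 0.0618
scene2 iso 89 42.7 0.061
scene2 sel 99 -132.5 0.0574
```

```bash
python3 -c "
from rig import manip
print(manip.get_obs()['wrist_force'],manip.sign_off())"
```

```text
the job is handed in; nothing more can be done
[-0.30398543  0.43396321  0.0078524 ] None
```

Both handles were turned clockwise onto their stops, the isolator first, and the job is handed in at about 23.5 s; sign-off gives no verdict.

- **Isolator (red):** I turned it with a loosely closed gripper around the post. The push held at about 6–7.5 N while it moved freely. After about 63° the push rose to 12.0 N, roughly 5 N above friction, and I let go there.
- **Selector (blue):** It moved past its play at about 4–5 N, so it was not blocked. The push rose to 8.5 N after about 82° of turn, roughly 3.5 N above friction, and I let go there.
- **Last checks:**
  - After each release the wrist force read about zero, and the arm stood clear of the box at hand-in.
  - The pictures show both handles where I left them and the other things apparently unmoved.
  - The top and scene cameras disagree by 2–4° on the turn angles: isolator 62.7° against 65.2°, selector 83.7° against 79.9°. I relied on the force rise to judge the stops.
  - While pushing I also saw up to about 7 N of vertical force at the wrist. I took it for friction between pad and post and did not check it separately.

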